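# Undo the child-safe double latch of the care case

## Robot

A 7-joint arm with a two-finger parallel gripper is mounted at the origin on the work surface. World frame = base frame: x ahead of the robot, y to its left, z up, the work surface at z = 0. Lengths are in m, angles in rad, forces in N, time in s.
With the tool pointing down it reaches from about 0.4 to 0.875 m from the base axis. Payload 6.5 kg.
Tool frame: the origin (TCP) lies at the very end of the fingers, on their centre line; the grasp point (between the pads) lies 19 mm behind it; z points along the fingers, y is the line along which they close (so a half turn about z gives the same grasp; the last joint's range is limited). The gripper opens to 85 mm and grips with 20 to 120 N. Pads are 22 mm wide; open, the fingers measure 114 mm over their backs; the gripper's body (76 mm by 85 mm) begins 54 mm behind the grasp point. The pads swing forward as they close: fully open they stand 13 mm farther back than shut.
Start: joints at [-1.282, 0.536, -0.004, 1.538, 0.003, 1.067, -0.071], TCP at [0.226, 0.61, 0.231] pointing down, gripper open.
Joint ranges: [-2.7, 2.7], [-0.37, 2.16], [-1.27, 1.26], [0.24, 2.4], [-1.31, 4.45], [0.19, 1.91], [-2.76, 2.76]. Speed limits (rad/s): [2.39, 2.39, 3.14, 3.14, 3.14, 3.14, 3.14].

## Interface

Orientations are given as a unit quaternion [w, x, y, z].
In Python, from station import get_obs, viewer, job gives the robot as it stands.
- The arm moves only by the tool apply_moves, never from a script. Its argument "steps" is a list of rows, each a list of 6 numbers: the shift along the tool's x, y, z in mm, then the turn, a rotation vector about the tool's x, y, z in rad. In form: [[tx, ty, tz, wx, wy, wz], ...]. A call has 1 to 12 rows; each row shifts and turns the commanded pose from where the row before left it, along the tool's axes as they then stand; what a row does not reach is not made up. A row lasts 1/10 s, in which the tool goes at most 50 mm and 8.59 degrees, less where a joint would pass 70% of its speed; a pose out of reach is approached as far as the arm can. A call with a gripper value outside its range is refused whole. "jaw" is the opening, from -1 (shut) to 1 (fully open), set as the call begins (left out, the last holds). The fingers move at their own pace and stop on an object; the grip force is fixed at half the most. Time passes only in rows, so rows that do not move let the fingers close. It gives the time, the measured TCP pose, the force, the opening and the grip force at its end, in the units of the state.
- get_obs(): the state, without advancing time (a new reading comes with each control period).
- viewer.get_image(name): name is "scene" or "top" or "wrist"; returns a dict with "frame" (384x512x3 uint8, red, green, blue), "intrinsics" (3x3 intrinsics, pixels), "world_from_camera" (4x4, takes a point from camera to world coordinates). Camera axes: x right, y down, z forward; pixel columns grow to the right and rows downward; lengths in m; the calibration is good to about 2 mm. A picture is of the moment at which its call begins. There is no depth.
- job.hand_in(): hands the job in; it is judged then, once.
The state is a dict: "t": time; "qpos": joint angles; "joint_vel": joint speeds; "joint_efforts": joint torques, N m; "position": TCP position; "tool_rot": TCP orientation; "contact_force": force on the tool from outside, world axes, zero at the start; "wrist_torque": the same for the moment, N m; "gripper_width": finger opening in m; "grasp_force": force on a finger pad.
Only numpy, scipy, OpenCV 4.12 (cv2) and the standard library are available. Lean on these libraries where they do the work, as an engineer would, in place of code of your own. Each camera call takes 0.05 s, during which the arm holds its last target. There are 200 camera calls.

## Task

On the nursery dresser, undo the child-safe latch on top of the larger white care case so that its lid can be opened: first slide the keeper fully aside, then draw the bolt it was blocking fully back out of its staple. Leave the smaller case, which has a bolt but no keeper, latched, and let go at the end.

Things in the scene. Friction and masses are not known exactly. Their poses are not given: they have to be found in the camera images.
- case: The larger white plastic care case, 220 (x) x 160 (y) x 60 mm high, fixed, turned up to 20 degrees, left or right of centre. Origin: centre of its underside. x points away from the robot to the staple on the case's fixed far rim, y left, z up. On its lid are a bolt along x and, at its -x end, a keeper; apart from their two knobs nothing stands above 71 mm over the dresser top.
- keeper_knob (a point): Centre of the keeper's upright aluminium fin knob (22 x, 14 y, 38 mm tall; axes as the case), 87 mm above the dresser top; the flat plate it stands on is 19 mm lower. Slides along the case's +y, 45 mm to fully open, against about 2 N, and stays. Shut, its plate blocks the bolt's end, and this knob is 68 mm from the bolt's, on its -x side.
- keeper (a joint): Travel of the keeper in m: 0 = shut, blocking the bolt; 0.045 = slid fully aside. It starts between 0 and 0.008.
- bolt_knob (a point): Centre of the bolt's upright aluminium fin knob (14 x, 22 y, 38 mm tall; axes as the case), 87 mm above the dresser top; the flat bar it stands on is 19 mm lower. Slides along the case's -x (towards the robot), 35 mm to fully open, against about 2 N, and stays; it moves no more than about 2 mm until the keeper is out of its way.
- bolt (a joint): Travel of the bolt in m: 0 = shut, its nose through the staple on the fixed far rim; 0.035 = drawn fully back.
- small_bolt (a joint): Travel in m of the bolt on the other, smaller white case (130 x 100 mm, 45 mm high, one similar fin knob 22 x 14 x 38 mm on its top, no keeper), which stands to the left or right of the larger one: 0 = latched; it must stay so.

How it is judged:
By the outcome, as a careful person would: the job done as asked, in the order asked, and still so for the second after the job is handed in, with the robot touching nothing.
It also fails if it takes over 40 s, if anything falls off the work surface, if the arm or the gripper's body presses on something with over 40 N, if the wrist force passes 120 N, or if a joint passes its speed limit or range.

## Working session

There is one attempt and no reset: what is moved stays moved. The work goes in short steps, Python scripts to look and compute and a tool call to move; the robot and the scene stay as the last step left them, time stands still between calls to the robot, and variables do not carry over. Pictures are saved under pics/ and viewed, at most 10 in all, crops included, and the job is handed in when it is done.

Besides the shell and the picture viewer there is one more tool, called by a JSON object that holds its "fn" and its "kwargs". apply_moves: Moves the arm, as the interface text tells. Its arguments: {"type":"object","properties":{"steps":{"type":"array","items":{"type":"array","items":{"type":"number"}}},"jaw":{"type":"number"}},"required":["steps"]}

```bash
mkdir -p pics; cat > h.py <<'E'
import numpy as np,cv2
from station import get_obs,viewer,job
def snap(n,f):
    d=viewer.get_image(n); cv2.imwrite('pics/'+f,d['frame'][:,:,::-1]); return d
def ray(d,u,v,z):
    K=np.array(d['intrinsics']);T=np.array(d['world_from_camera'])
    r=T[:3,:3]@np.linalg.solve(K,[u,v,1.]);o=T[:3,3]
    return o+r*(z-o[2])/r[2]
def proj(d,p):
    K=np.array(d['intrinsics']);T=np.array(d['world_from_camera'])
    c=K@(T[:3,:3].T@(np.array(p)-T[:3,3]));return c[:2]/c[2]
E
python3 - <<'E'
from h import *
import pickle
D={n:snap(n,n+'0.png') for n in('top','scene')}
pickle.dump(D,open('d0.pkl','wb'))
a=np.hstack([D['top']['frame']]);
for n in D: print(n,D[n]['world_from_camera'],D[n]['intrinsics'][0])
o=get_obs();print(o['t'],o['position'],o['tool_rot'],o['gripper_width'])
E
```

```text
top [[-0.0216977  -0.99029791  0.13725615  0.41689066]
 [-0.99975951  0.021055   -0.0061327  -0.01297323]
 [ 0.00318327 -0.13735621 -0.9905166   0.89351939]
 [ 0.          0.          0.          1.        ]] [419.7958139    0.         249.35768566]
scene [[ 7.36778766e-01  4.61500754e-01 -4.94139762e-01  9.19130979e-01]
 [ 6.76133859e-01 -5.02642614e-01  5.38696024e-01 -3.98179297e-01]
 [ 2.32919866e-04 -7.31004416e-01 -6.82372691e-01  6.05857221e-01]
 [ 0.00000000e+00  0.00000000e+00  0.00000000e+00  1.00000000e+00]] [417.21168805   0.         253.47296713]
0.1 [0.22565405 0.60895808 0.23049808] [-7.81779579e-05  1.76470120e-01  9.84305674e-01 -7.94554578e-04] 0.08524059731768305
```

View pics/top0.png

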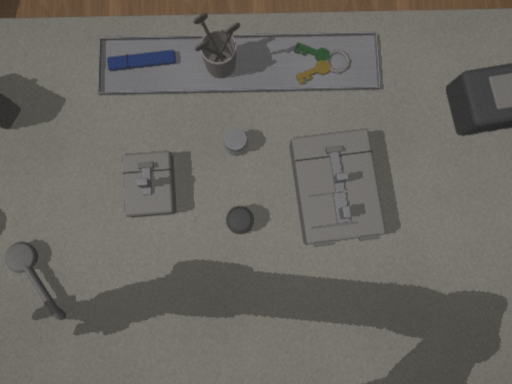

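View pics/scene0.png

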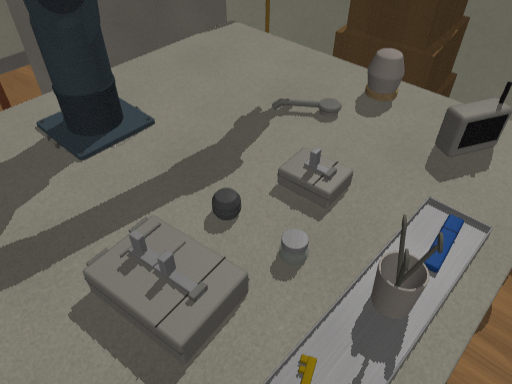

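The top view shows the larger case at about (338,187), with its bolt knob near (341,172) and keeper knob near (345,210). The small case is at (148,184), well to its left. The scene view shows the keeper knob at (138,240) and the bolt knob at (167,263).

```bash
python3 - <<'E'
from h import *
import pickle
D=pickle.load(open('d0.pkl','rb'));t=D['top']
for p in [(292,137),(367,130),(383,234),(307,243)]: print('corner',ray(t,*p,.06).round(4))
for p in [(341,174),(346,210)]: print('knob',ray(t,*p,.106).round(4))
s=D['scene']
for p in [(138,233),(167,255)]: print('scene knob top',ray(s,*p,.106).round(4))
a=cv2.resize(t['frame'][120:250,280:395],None,fx=4,fy=4,interpolation=cv2.INTER_CUBIC)
a=np.clip(a*1.6,0,255).astype('uint8')
b=cv2.resize(s['frame'][200:330,80:255],None,fx=4,fy=4,interpolation=cv2.INTER_CUBIC)
cv2.imwrite('pics/c1.png',cv2.resize(np.hstack([a,b]),None,fx=.69,fy=.69)[:,:,::-1])
E
```

```text
corner [ 0.6395 -0.1075  0.06  ]
corner [ 0.651  -0.2616  0.06  ]
corner [ 0.4387 -0.2805  0.06  ]
corner [ 0.4243 -0.1294  0.06  ]
knob [ 0.5528 -0.1931  0.106 ]
knob [ 0.4839 -0.1989  0.106 ]
scene knob top [ 0.4831 -0.1954  0.106 ]
scene knob top [ 0.5522 -0.1923  0.106 ]
```

View pics/c1.png

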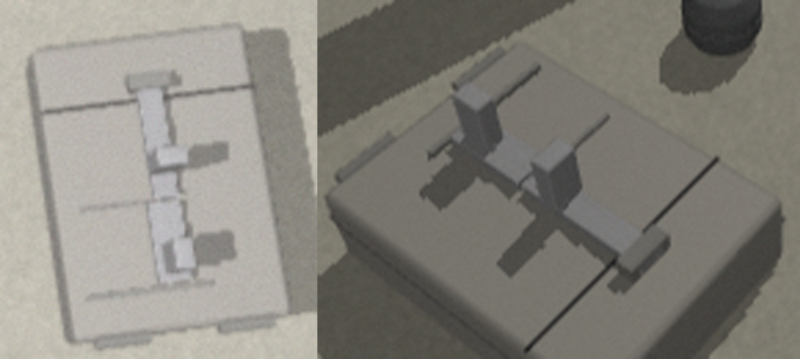

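The crop confirms both fins: in full-frame pixels the bolt top is at (343,176) and the keeper top at (346,211). Both views agree, with the fins 69 mm apart and a yaw of about 5.3°. I'll turn the tool to match and travel there on an arc.

{"fn": "apply_moves", "kwargs": {"steps": [[0,0,0,0,0,-0.149],[0,0,0,0,0,-0.149],[0,0,0,0,0,-0.149],[-21,-42,0,0,0,0],[-21,-42,0,0,0,0],[-21,-42,0,0,0,0],[-21,-42,0,0,0,0],[-21,-42,0,0,0,0],[-21,-42,0,0,0,0],[-21,-42,0,0,0,0],[-21,-42,0,0,0,0],[-21,-42,0,0,0,0]], "jaw": 0.2}}

```text
t: 1.3
position: [0.4493, 0.2486, 0.2312]
tool_rot: [-0.0, -0.046, 0.999, -0.0]
contact_force: [-0.7, 1.0, 0.1]
gripper_width: 0.0514
grasp_force: 0.0
```

{"fn": "apply_moves", "kwargs": {"steps": [[1,-45,0,0,0,0],[1,-45,0,0,0,0],[1,-45,0,0,0,0],[1,-45,0,0,0,0],[1,-45,0,0,0,0],[1,-45,0,0,0,0],[1,-45,0,0,0,0],[1,-45,0,0,0,0],[0,-45,0,0,0,0],[0,-43,0,0,0,0],[0,0,10,0,0,0],[0,0,0,0,0,0]]}}

```text
t: 2.5
position: [0.4809, -0.1968, 0.2199]
tool_rot: [-0.001, -0.045, 0.999, 0.0]
contact_force: [-0.5, 0.6, 0.3]
gripper_width: 0.0509
grasp_force: 0.0
```

```bash
python3 - <<'E'
from h import *
d=snap('wrist','w1.png');print(get_obs()['position'],d['world_from_camera'])
import pickle;pickle.dump(d,open('w1.pkl','wb'))
for p in [(.483,-.1985,.106),(.552,-.194,.106)]:print(proj(d,p))
E
```

```text
[ 0.48136901 -0.19550834  0.22043118] [[-9.03502197e-02  9.49702343e-01  2.99837118e-01  4.04345418e-01]
 [ 9.95909996e-01  8.62622174e-02  2.68721131e-02 -2.04627782e-01]
 [-3.44105935e-04  3.01038684e-01 -9.53611867e-01  3.63477620e-01]
 [ 0.00000000e+00  0.00000000e+00  0.00000000e+00  1.00000000e+00]]
[251.84738299 192.78328194]
[250.24586003 255.72068721]
```

View pics/w1.png

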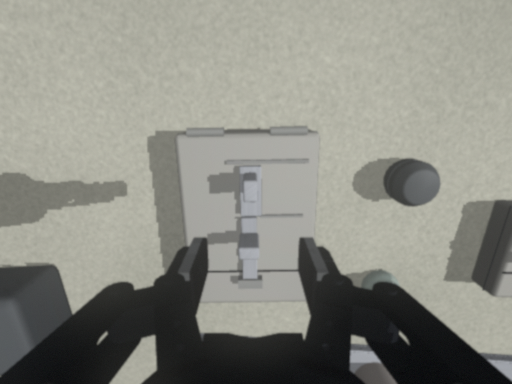

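The wrist view shows the fins at roughly (250,188) and (249,242), squared up with the tool. I'll zoom in to check which faces these are.

```bash
python3 - <<'E'
from h import *
import pickle;d=pickle.load(open('w1.pkl','rb'))
a=np.clip(cv2.resize(d['frame'][150:300,200:320],None,fx=4,fy=4,interpolation=cv2.INTER_CUBIC)*1.4,0,255).astype('uint8')
cv2.imwrite('pics/w1c.png',a[:,:,::-1])
E
```

```text
(no output)
```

View pics/w1c.png

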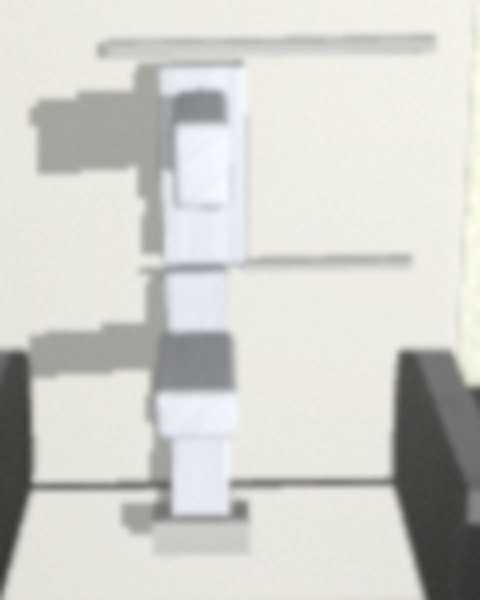

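The light tops sit at (250,191) for the keeper and (249,253) for the bolt, within 2 mm of prediction. Next I shift −4 mm in y, go down and grip the keeper.

{"fn": "apply_moves", "kwargs": {"steps": [[0,-4,20,0,0,0],[0,0,35,0,0,0],[0,0,35,0,0,0],[0,0,30,0,0,0],[0,0,14,0,0,0],[0,0,6,0,0,0],[0,0,0,0,0,0]]}}

```text
t: 3.25
position: [0.4828, -0.1997, 0.0815]
tool_rot: [0.0, -0.047, 0.999, 0.0]
contact_force: [-0.2, 0.3, 0.1]
gripper_width: 0.0513
grasp_force: 0.0
```

{"fn": "apply_moves", "kwargs": {"steps": [[0,0,0,0,0,0],[0,0,0,0,0,0],[0,0,0,0,0,0],[0,0,0,0,0,0],[0,0,0,0,0,0]], "jaw": -1}}

```text
t: 3.75
position: [0.4833, -0.2004, 0.0825]
tool_rot: [0.001, -0.046, 0.999, -0.0]
contact_force: [-0.4, 1.8, 5.9]
gripper_width: 0.0131
grasp_force: 61.6
```

{"fn": "apply_moves", "kwargs": {"steps": [[0,6,0,0,0,0],[0,8,0,0,0,0],[0,8,0,0,0,0],[0,8,0,0,0,0],[0,6,0,0,0,0],[0,3,0,0,0,0],[0,0,0,0,0,0]]}}

```text
t: 4.45
position: [0.4791, -0.1614, 0.0824]
tool_rot: [0.0, -0.046, 0.999, -0.0]
contact_force: [-3.6, 1.0, 10.9]
gripper_width: 0.013
grasp_force: 62.1
```

{"fn": "apply_moves", "kwargs": {"steps": [[0,2,0,0,0,0],[0,2,0,0,0,0],[0,0,0,0,0,0]]}}

```text
t: 4.75
position: [0.4787, -0.1579, 0.0824]
tool_rot: [0.0, -0.046, 0.999, -0.0]
contact_force: [-3.2, -1.5, 10.5]
gripper_width: 0.0127
grasp_force: 62.0
```

{"fn": "apply_moves", "kwargs": {"steps": [[0,2,0,0,0,0],[0,2,0,0,0,0],[0,0,0,0,0,0]]}}

```text
t: 5.05
position: [0.4787, -0.157, 0.0825]
tool_rot: [0.001, -0.045, 0.999, -0.002]
contact_force: [-1.6, -9.5, 6.8]
gripper_width: 0.0129
grasp_force: 61.3
```

The keeper is at its stop: the force rose to 9.5 N after 43 mm. I'll release and lift.

{"fn": "apply_moves", "kwargs": {"steps": [[0,0,0,0,0,0],[0,0,0,0,0,0],[0,0,0,0,0,0],[0,0,0,0,0,0],[0,0,-20,0,0,0],[0,0,-35,0,0,0],[0,0,-30,0,0,0],[-25,-15,-30,0,0,0],[-40,-25,0,0,0,0],[0,0,0,0,0,0]], "jaw": 0.2}}

```text
t: 6.05
position: [0.5516, -0.1893, 0.1975]
tool_rot: [0.003, -0.046, 0.999, -0.001]
contact_force: [-0.2, -0.4, -0.5]
gripper_width: 0.0514
grasp_force: 0.0
```

```bash
python3 - <<'E'
from h import *
d=snap('wrist','w2.png');print(get_obs()['position'])
t=snap('top','t2.png')
A=np.array([[-.9957,-.0924],[-.0924,.9957]])
print('move',1000*A@(np.array([.550,-.1955])-get_obs()['position'][:2]))
for p in [(.550,-.1955,.106),(.478,-.156,.106)]:print(proj(d,p),proj(t,p))
a=np.clip(cv2.resize(d['frame'][90:300,150:360],(560,560),interpolation=cv2.INTER_CUBIC)*1.4,0,255).astype('uint8')
cv2.imwrite('pics/w2c.png',a[:,:,::-1])
E
```

```text
[ 0.54845772 -0.18805607  0.19632153]
move [-2.64470094 -8.52644221]
[247.57688549 194.90737129] [342.34863049 175.43675747]
[303.51942125 115.61162834] [323.36937855 213.61542778]
```

View pics/w2c.png

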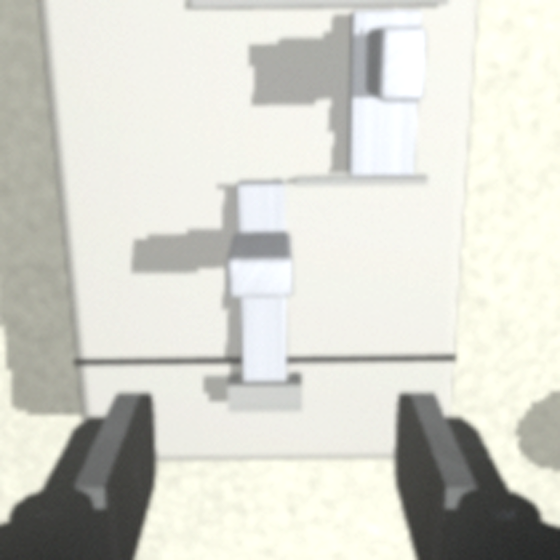

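The keeper is clear of the bolt line. The bolt top is at (247.5,194), 1 px from prediction. I'll shift −7 mm in y, go down and grip.

{"fn": "apply_moves", "kwargs": {"steps": [[-1,-7,15,0,0,0],[0,0,30,0,0,0],[0,0,30,0,0,0],[0,0,25,0,0,0],[0,0,10,0,0,0],[0,0,5,0,0,0],[0,0,0,0,0,0]]}}

```text
t: 6.85
position: [0.5479, -0.1942, 0.0812]
tool_rot: [-0.0, -0.046, 0.999, 0.0]
contact_force: [-0.3, -0.0, 0.2]
gripper_width: 0.0509
grasp_force: 0.0
```

{"fn": "apply_moves", "kwargs": {"steps": [[0,0,0,0,0,0],[0,0,0,0,0,0],[0,0,0,0,0,0],[0,0,0,0,0,0],[0,0,0,0,0,0]], "jaw": -1}}

```text
t: 7.35
position: [0.5491, -0.1951, 0.0827]
tool_rot: [0.001, -0.046, 0.999, -0.001]
contact_force: [-2.0, -1.3, 6.6]
gripper_width: 0.0207
grasp_force: 59.0
```

Gripped at 21 mm, as expected for the bolt fin. I draw it back along tool +x.

{"fn": "apply_moves", "kwargs": {"steps": [[5,0,0,0,0,0],[7,0,0,0,0,0],[7,0,0,0,0,0],[7,0,0,0,0,0],[5,0,0,0,0,0],[2,0,0,0,0,0],[0,0,0,0,0,0]]}}

```text
t: 8.05
position: [0.5162, -0.1986, 0.0827]
tool_rot: [0.002, -0.046, 0.999, -0.001]
contact_force: [1.3, -1.4, 8.4]
gripper_width: 0.0207
grasp_force: 59.6
```

{"fn": "apply_moves", "kwargs": {"steps": [[2,0,0,0,0,0],[2,0,0,0,0,0],[0,0,0,0,0,0]]}}

```text
t: 8.35
position: [0.5142, -0.1988, 0.0828]
tool_rot: [0.003, -0.046, 0.999, -0.001]
contact_force: [6.0, -3.0, 2.9]
gripper_width: 0.0207
grasp_force: 58.9
```

{"fn": "apply_moves", "kwargs": {"steps": [[2,0,0,0,0,0],[0,0,0,0,0,0]]}}

```text
t: 8.55
position: [0.514, -0.1988, 0.0828]
tool_rot: [0.005, -0.046, 0.999, -0.002]
contact_force: [10.7, -2.9, -0.7]
gripper_width: 0.021
grasp_force: 59.1
```

{"fn": "apply_moves", "kwargs": {"steps": [[0,0,0,0,0,0],[0,0,0,0,0,0],[0,0,0,0,0,0],[0,0,0,0,0,0],[0,0,-20,0,0,0],[0,0,-35,0,0,0],[0,0,-40,0,0,0],[0,0,-40,0,0,0],[0,0,0,0,0,0],[0,0,0,0,0,0]], "jaw": 0.2}}

```text
t: 9.55
position: [0.5095, -0.1978, 0.2169]
tool_rot: [0.001, -0.046, 0.999, -0.0]
contact_force: [-0.1, 0.8, 0.0]
gripper_width: 0.0511
grasp_force: 0.0
```

```bash
python3 - <<'E'
from h import *
d=snap('wrist','w3.png')
for p in [(.514,-.199,.106),(.478,-.156,.106)]:print(proj(d,p))
a=np.clip(cv2.resize(d['frame'][130:330,150:350],(560,560),interpolation=cv2.INTER_CUBIC)*1.4,0,255).astype('uint8')
cv2.imwrite('pics/w3c.png',a[:,:,::-1])
E
```

```text
[252.24246522 195.61436088]
[301.793372   163.07047582]
```

View pics/w3c.png

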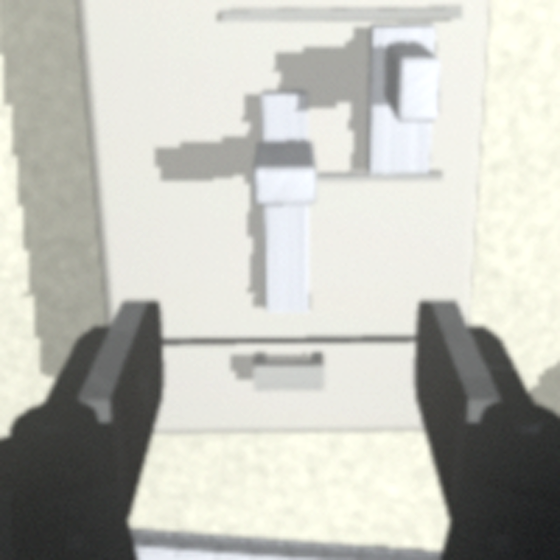

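The bolt nose, at (288,305) in the crop, is clear of the staple at (288,370) and back past the lid seam. The keeper, at (415,90), is still fully aside.

```bash
python3 -c "
from station import job
print(job.hand_in())"
```

```text
the job is handed in; nothing more can be done
None
```

I slid the keeper to its stop, then drew the larger case's bolt fully back out of its staple. The small case was never touched, the gripper has let go and is clear, and I handed the job in at about 9.6 s.

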